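# Hold the moisture meter on a carved rosette

## Robot

A 6-joint arm with a two-finger parallel gripper is mounted at the origin on the work surface. World frame = base frame: x ahead of the robot, y to its left, z up, the work surface at z = 0. Lengths are in m, angles in degrees, forces in N, time in s.
With the tool pointing down it reaches from about 0.4 to 0.825 m from the base axis. Payload 7 kg.
Tool frame: the origin (TCP) lies on the centre line of the jaws, within the pads' length; the fingertips stand 19 mm ahead of it and the grasp point (between the pads) is the TCP; z points along the fingers, y is the line along which they close (so a half turn about z gives the same grasp; the last joint's range is limited). The gripper opens to 88 mm and grips with 3 to 60 N. Pads are 19 mm wide; open, the fingers measure 130 mm over their backs; the gripper's body (78 mm by 193 mm) begins 47 mm behind the grasp point.
Start: joints at [85.09, 20.546, 0.682, 0, -70.136, -16.507], TCP at [0.246, 0.628, 0.246] pointing down, gripper open.
Joint ranges: [-176.03, 176.03], [-82.01, 121.73], [-58.28, 71.71], [-173.87, 95.51], [-174.79, -0.11], [-173.66, 173.66]. Speed limits (degrees/s): [136.94, 136.94, 172.46, 180, 180, 180].

## Interface

Orientations are given as [roll, pitch, yaw] about the fixed x, y, z axes, in that order (R = Rz(yaw) Ry(pitch) Rx(roll)).
In Python, from plant import get_state, capture, close_job gives the robot as it stands.
- The arm moves only by the tool apply_moves, never from a script. Its argument "targets" is a list of rows, each a list of 7 numbers: the opening, from 0 (shut) to 1 (fully open), then the shift along the tool's x, y, z normalised to -1 to 1, where 1 is 1000 mm, then the turn, a rotation vector about the tool's x, y, z normalised to -1 to 1, where 1 is 90 degrees. In form: [[claw, tx, ty, tz, ax, ay, az], ...]. A call has 1 to 20 rows; each row shifts and turns the commanded pose from where the row before left it, along the tool's axes as they then stand; what a row does not reach is not made up. A row lasts 1/12 s, in which the tool goes at most 41.7 mm and 7.16 degrees, less where a joint would pass 70% of its speed; a pose out of reach is approached as far as the arm can. A call with a number of a shift or a turn outside -1 to 1 is refused whole. A call with a gripper value outside its range is refused whole. The fingers move at their own pace and stop on an object; "newtons" is the grip in N (left out, the last holds). Time passes only in rows, so rows that do not move let the fingers close. It gives the time, the measured TCP pose, the force, the opening and the grip force at its end, in the units of the state.
- get_state(): the state, without advancing time (a new reading comes with each control period).
- capture(name): name is "scene" or "top"; returns a dict with "frame" (400x640x3 uint8, red, green, blue), "range_z" (400x640 float32, m along the optical axis (not along the pixel's ray), 0 where there is no reading), "camera_matrix" (3x3 intrinsics, pixels), "T" (4x4, takes a point from camera to world coordinates). Camera axes: x right, y down, z forward; pixel columns grow to the right and rows downward; lengths in m; the calibration is good to about 2 mm. A picture is of the moment at which its call begins.
- close_job(): hands the job in; it is judged then, once.
The state is a dict: "time_s": time; "joints": joint angles; "qd": joint speeds; "joint_torque": joint torques, N m; "tcp_pos": TCP position; "eef_rot": TCP orientation; "contact_force": force on the tool from outside, world axes, zero at the start; "moment": the same for the moment, N m; "gripper_width": finger opening in m; "gripper_force": force on a finger pad.
Only numpy, scipy, OpenCV 4.12 (cv2) and the standard library are available. Lean on these libraries where they do the work, as an engineer would, in place of code of your own. Each camera call takes 0.05 s, during which the arm holds its last target. There are 200 camera calls.

## Task

Slide the wooden tray with the carved rosette along the bench into the jig's slot, under both lips, until it is fully home against the back stop, and let go of it. Then take the yellow moisture meter out of its stand and hold it upright on the rosette so that both contact pins stand on the green strip, in line with the strip's length, pressed lightly (about 6 N, both pins roughly half sunk). Finish while still holding it there; never bear down hard on the carving (stay well under 20 N), and leave the mallet, gouge, box and tape where they lie.

Things in the scene. Friction and masses are not known exactly. Their poses are not given: they have to be found in the camera images.
- tray_handle (a point): Centre of the tray's blue grip block: 24 mm along x, 30 along y, 40 tall; point 30 mm, block top 50 mm above the bench. Loose plywood tray, 0.3-0.6 kg, flat on the bench: base 120 mm wide (x), 10 thick, reaching from here 17 mm to +y and 143 mm to -y (its leading end). An 8 mm high rim round the rosette begins 34 mm from here towards -y. z is up.
- home (a point): Where tray_handle lies, axes alike, when the tray is home. Fixed jig: the tray enters moving along -y. From here towards -y: back stop's face at 143 mm; dark rails from 38 mm on, inner faces 125 mm apart, their aluminium lips reaching 6 mm in over the tray's edges 14-22 mm above the bench; before the rails, 22 mm high guides flare out and end 15 mm from here.
- mark (a point): Centre of the green strip, 40 x 18 mm, on the flat top (26 mm above the bench) of the carved rosette, a loose round disc of 90 mm diameter, 16 thick, in the tray. The strip's length runs along this x axis (either way round is the same); z is up. The rosette's centre is 12 mm from here towards -y. It can turn in the tray: read again when the tray is home.
- meter_grip (a point): Centre of the yellow meter's case, 44 mm along x, 26 along y (broad faces, grip these), 78 tall (z), 0.2 kg. It starts upright in its stand, this point 84 mm above the bench. Two brass pins, 7 mm thick, stick out 30 mm below the body at 10 mm either side of its middle along x: tips 69 mm below this point. Each is sprung, 16 mm travel: 0.9 N to start, then 0.3 N per mm.
- pin_mid (a point): Point midway between the two pin tips as they are when fully out, on the meter's axis, 69 mm below its body's centre; x along the line of the pins, z up the body. It is fixed to the case, not to the pins; with the pins pushed in, it lies that far below the surface they stand on.
- pin_a (a joint): How far the pin on the meter's +x side is pushed in: 0 fully out, 0.016 m fully in. Half sunk is 0.008.
- pin_b (a joint): The same for the pin on the meter's -x side.
- stand: Meter's wooden stand, fixed: 80 mm along x, 60 along y, 45 tall, origin at the centre of its underside. The meter's body rests on its top inside a fence 8 mm high, 3 mm play all round, the pins hanging in the pocket below. Draw the meter straight up 50 mm or more to clear it.
- mallet: Bystander: round carver's mallet lying on the bench, head 72 mm across and 95 mm long towards +x, dark handle towards -x, 215 mm long in all. Origin on the bench under the middle of its axis.
- gouge: Bystander: carving gouge lying on the bench, 210 mm long along x, dark handle 25 mm thick towards -x, steel blade towards +x. Origin on the bench under the ferrule.
- casket: Bystander: carved dark wooden box with a lid, 80 x 110 x 72 mm. Origin at the centre of its underside.
- tape: Bystander: yellow roll of tape lying flat, 90 mm across, 24 mm tall. Origin at the centre of its underside.
Mind the look-alikes: they are no part of the job. Leave any orange or pink look-alike of the stand alone. Of the things that look like the part that bears mark, the larger one is meant.

How it is judged:
By the outcome, as a careful person would: the job done as asked, in the order asked, and still so for the second after the job is handed in, while the arm keeps its last pose, push and grip.
It also fails if it takes over 58 s, if anything falls off the work surface, if the arm or the gripper's body presses on something with over 40 N, if the wrist force passes 120 N, or if a joint passes its speed limit or range.

## Working session

There is one attempt and no reset: what is moved stays moved. The work goes in short steps, Python scripts to look and compute and a tool call to move; the robot and the scene stay as the last step left them, time stands still between calls to the robot, and variables do not carry over. Pictures are saved under pics/ and viewed, at most 10 in all, crops included, and the job is handed in when it is done.

Besides the shell and the picture viewer there is one more tool, called after "Call:" by a JSON object that holds its "op" and its "data", one argument or row to a line. apply_moves: Moves the arm, as the interface text tells. Scaled input: -1 to 1 covers 1000 mm each way for a shift and 90 degrees each way for a turn. Its arguments: {"type":"object","properties":{"targets":{"type":"array","items":{"type":"array","items":{"type":"number"}}},"newtons":{"type":"number"}},"required":["targets"]}

```bash
mkdir -p pics; ls
python3 - <<'E'
from plant import *
import cv2,numpy as np
print(get_state())
for n in("scene","top"):
    c=capture(n); np.savez(f"pics/{n}0.npz",**c)
    cv2.imwrite(f"pics/{n}0.png",c["frame"][:,:,::-1]); print(c["camera_matrix"],c["T"])
E
```

```text
pics
{'time_s': 0.0, 'joints': array([ 8.50911897e+01,  2.05912290e+01,  6.33720380e-01, -1.89680198e-02,
       -7.01363319e+01, -1.65067555e+01]), 'qd': array([ 0.03381227,  0.05867044,  0.0652187 , -0.03981949, -0.08515748,
       -0.06400258]), 'joint_torque': array([-2.74924656e-03, -5.82707191e+01,  2.93053919e+01,  6.99676126e+00,
        7.12816996e-03, -1.78567143e-04]), 'tcp_pos': array([0.24632597, 0.62795609, 0.24462821]), 'eef_rot': array([ 1.79904960e+02, -9.56890364e-03, -2.14220175e+01]), 'contact_force': array([-0.5086169 ,  0.35660559, -0.58528371]), 'moment': array([ 0.04246096, -0.02686753, -0.02936683]), 'gripper_force': 0.0, 'gripper_width': 0.08751948448898758}
[[484.16491716   0.         316.50999119]
 [  0.         484.16491716 194.21713218]
 [  0.           0.           1.        ]] [[ 0.79973936  0.4410514  -0.40729673  1.15444285]
 [ 0.60034141 -0.58450899  0.54583828 -0.8310948 ]
 [ 0.00267414 -0.68104544 -0.73223627  1.11427095]
 [ 0.          0.          0.          1.        ]]
[[439.99719636   0.         317.73549094]
 [  0.         439.99719636 195.92853735]
 [  0.           0.           1.        ]] [[ 0.00500527 -0.99180879  0.12763335  0.39974789]
 [-0.99976362 -0.00766372 -0.02034627 -0.04741115]
 [ 0.02115775 -0.12750134 -0.99161271  1.34275971]
 [ 0.          0.          0.          1.        ]]
```

View pics/scene0.png

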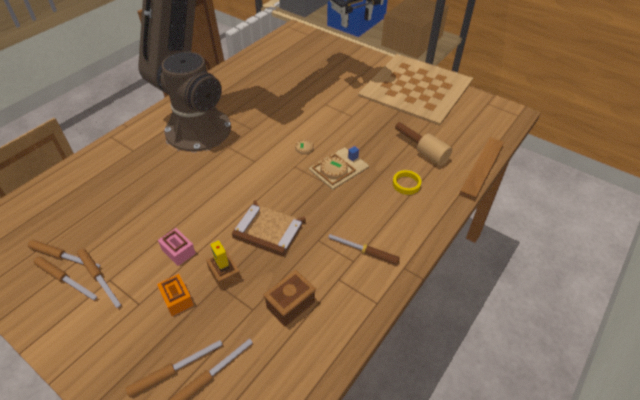

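View pics/top0.png

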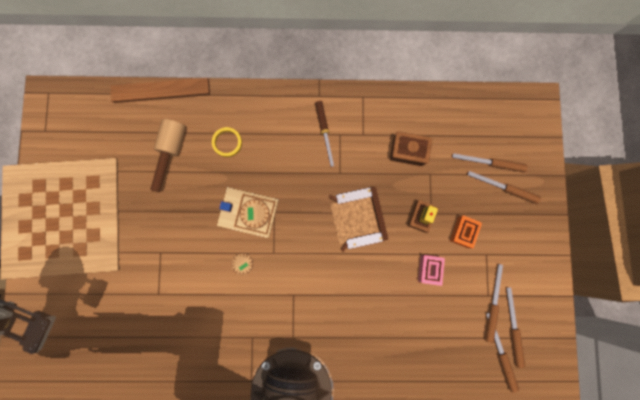

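The top view shows the following:
- **Tray:** the blue grip is at (226,207), and the large rosette with its green strip is at (252,213). A smaller look-alike disc lies loose at (243,264).
- **Jig:** it is at (357,218), with its back stop on the right at about (380,215).
- **Meter:** the yellow meter in the brown stand is at (428,214). The orange (467,232) and pink (432,270) stands are look-alikes.

The target disc is the larger one, in the tray. I'll confirm that with a crop.

```bash
cat > h.py <<'E'
import numpy as np,cv2
def ray(c,uv,z):
    uv=np.atleast_2d(uv).astype(float);K=c["camera_matrix"];T=c["T"]
    d=np.c_[uv,np.ones(len(uv))]@np.linalg.inv(K).T@T[:3,:3].T
    o=T[:3,3];return o+d*((z-o[2])/d[:,2])[:,None]
def cloud(c):
    h,w=c["range_z"].shape;v,u=np.mgrid[:h,:w];r=c["range_z"]
    p=np.stack([u,v,np.ones_like(u)],-1)@np.linalg.inv(c["camera_matrix"]).T*r[...,None]
    return p@c["T"][:3,:3].T+c["T"][:3,3]
def hsv(c): return cv2.cvtColor(c["frame"],cv2.COLOR_RGB2HSV)
def blobs(m,mn=8):
    n,l,s,ce=cv2.connectedComponentsWithStats(m.astype(np.uint8))
    return [(ce[i],s[i],l==i) for i in range(1,n) if s[i,4]>=mn]
R={"blue":((105,120,60),(130,255,255)),"green":((45,100,60),(85,255,255)),"yellow":((22,170,120),(33,255,255)),"alu":((0,0,170),(180,50,255))}
def mask(c,k): return cv2.inRange(hsv(c),*map(np.array,R[k]))>0
E
python3 - <<'E'
from h import *
for n in("scene","top"):
    c=dict(np.load(f"pics/{n}0.npz"));P=cloud(c)
    for k in R:
        for ce,s,m in blobs(mask(c,k)):
            if n=="top" and not(190<ce[0]<480 and 110<ce[1]<300):continue
            if n=="scene" and not(150<ce[0]<430 and 130<ce[1]<330):continue
            p=P[m];print(n,k,ce.round(1),s[4],"med",np.median(p,0).round(4),"zmax",p[:,2].max().round(3),cv2.minAreaRect(np.argwhere(m)[:,::-1].astype(np.float32)))
c=dict(np.load("pics/top0.npz"))["frame"][:,:,::-1]
a=cv2.resize(c[175:290,205:305],None,fx=4,fy=4,interpolation=2);b=cv2.resize(c[175:290,325:415+30],None,fx=3.3,fy=4,interpolation=2)
cv2.imwrite("pics/crop.png",np.hstack([a,cv2.resize(c[175:290,325:425],None,fx=4,fy=4,interpolation=2)]))
E
```

```text
scene blue [353.2 150.2] 29 med [0.5378 0.1973 0.0463] zmax 0.053 ((353.300048828125, 150.1000213623047), (4.0249223709106445, 6.7082037925720215), 63.43495178222656)
scene green [301.6 145.2] 9 med [0.3577 0.1464 0.0069] zmax 0.009 ((301.5, 145.0), (4.0, 1.0), 90.0)
scene green [335.3 163.6] 28 med [0.5143 0.128  0.0233] zmax 0.03 ((335.4000549316406, 163.70001220703125), (9.391485214233398, 2.683281421661377), 26.56505012512207)
scene yellow [406.6 181.8] 403 med [0.7389 0.2041 0.0156] zmax 1.114 ((407.0, 182.0), (24.0, 28.0), 90.0)
scene yellow [219.3 253.8] 282 med [ 0.5256 -0.3948  0.1147] zmax 1.114 ((219.10003662109375, 253.70005798339844), (26.385601043701172, 12.969194412231445), 63.43495178222656)
scene alu [246.9 217.9] 199 med [ 0.4381 -0.2149  0.0187] zmax 1.114 ((247.06625366210938, 217.35806274414062), (7.519382476806641, 28.32643699645996), 34.508522033691406)
scene alu [288.9 232.9] 216 med [ 0.5733 -0.1833  0.0189] zmax 0.026 ((289.0000305175781, 233.0), (7.843984127044678, 29.255943298339844), 32.0053825378418)
top blue [225.2 206. ] 56 med [0.5341 0.1985 0.0501] z
[... 615 characters left out ...]
5.041322708129883), 21.801406860351562)
top alu [328.5 148.7] 60 med [ 0.7181 -0.1057  0.0163] zmax 0.02 ((328.2732238769531, 149.04776000976562), (30.798564910888672, 2.472125768661499), 78.11134338378906)
top alu [472.5 158. ] 81 med [ 0.6931 -0.5561  0.0139] zmax 1.343 ((471.4278259277344, 157.91859436035156), (35.68045425415039, 2.4806408882141113), 9.782407760620117)
top alu [353.4 195.3] 285 med [ 0.573  -0.1838  0.0219] zmax 0.028 ((353.54705810546875, 195.2117462158203), (8.894148826599121, 33.5157585144043), 77.47119140625)
top alu [363.7 240.1] 300 med [ 0.4377 -0.2136  0.022 ] zmax 1.343 ((363.86474609375, 240.1411895751953), (9.111080169677734, 34.16655349731445), 77.47119140625)
```

View pics/crop.png

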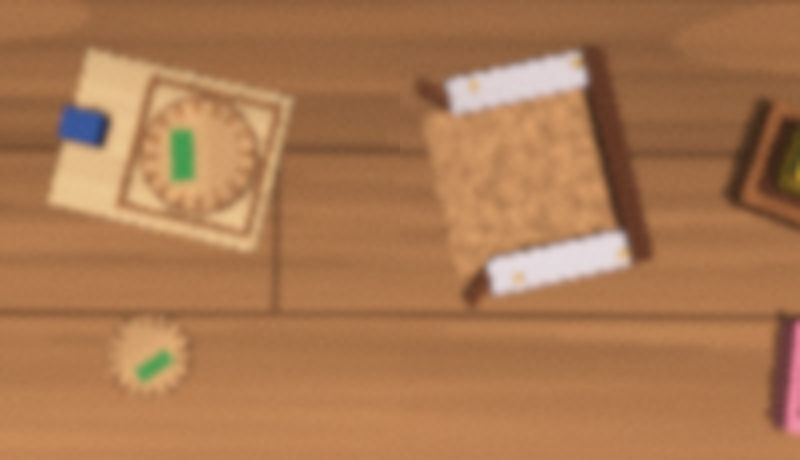

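The crop confirms the larger disc lies in the tray, at crop (200,155), and that the tray and jig are roughly ±13° skewed. Next I'll compute the poses.

Run:
```python
from h import *
for n in("top","scene"):
    c=dict(np.load(f"pics/{n}0.npz"));P=cloud(c);Z=P[...,2]
    def rect(m,z,t):
        p=ray(c,np.argwhere(m)[:,::-1],z)[:,:2]*1000
        r=cv2.minAreaRect(p.astype(np.float32));print(n,t,"mean",p.mean(0).round(1),"rect",np.round(r[0],1),np.round(r[1],1),round(r[2],1),len(p))
    X,Y=P[...,0],P[...,1]
    rect(mask(c,"blue")&(Z>.045),.05,"blue")
    rect(mask(c,"green")&(Y<.14)&(Y>0),.026,"green")
    rect(mask(c,"yellow")&(Z>.117)&(Z<.13)&(abs(Y+.386)<.05),.123,"meter")
    for s in (0,1):
        rect(mask(c,"alu")&(Z<.03)&((X>.5)==s)&(X>.38)&(X<.63)&(Y>-.27)&(Y<-.13),.022,"lip")
    reg=(X>.4)&(X<.66)&(Y<.25)&(Y>.03)
    rect((reg&(Z>.006)&(Z<.05)),.010,"tray")
    rect((abs(X-.52)<.08)&(abs(Y+.385)<.08)&(Z>.038)&(Z<.06),.05,"stand")
    if n=="top":
        u=np.array([[227.5,187],[278.25,199.25],[268.25,238],[217.5,226.25]]);print(ray(c,u,.01)[:,:2].round(4))
        # height profile along the jig axis at jig middle
        for d in range(-60,140,4): 
            q=np.array([.5054,-.1988])-d/1000*np.array([-.216,.976]);m=(np.hypot(X-q[0],Y-q[1])<.004);print(d,np.round(Z[m].mean()*1000),end="; ") if m.any() else 0
```

```text
top blue mean [534.3 198.6] rect [534.1 198.5] [26.4 17.1] 76.3 52
top green mean [509.5 128.3] rect [446.7 128.8] [ 12.9 169. ] 89.4 58
top meter mean [ 508.8 -386.7] rect [ 509.3 -387.1] [25.8 41. ] 66.9 110
top lip mean [ 437.6 -213. ] rect [ 437.3 -213.5] [ 27.1 102.9] 12.8 297
top lip mean [ 572.4 -182.9] rect [ 572.8 -183.2] [ 27.1 102.1] 13.0 285
top tray mean [522.  137.8] rect [528.5 140.4] [216.5 257.1] 89.9 2052
top stand mean [ 508.  -376.8] rect [ 510.7 -385.9] [61.6 80.8] 69.6 325
[[0.5966 0.2006]
 [0.5602 0.0455]
 [0.4424 0.0736]
 [0.4768 0.2269]]
-60 2.0; -56 -0.0; -52 1.0; -48 1.0; -44 2.0; -40 2.0; -36 1.0; -32 2.0; -28 -0.0; -24 -1.0; -20 0.0; -16 1.0; -12 1.0; -8 1.0; -4 1.0; 0 -1.0; 4 0.0; 8 4.0; 12 3.0; 16 3.0; 20 -0.0; 24 1.0; 28 1.0; 32 -1.0; 36 -3.0; 40 -2.0; 44 1.0; 48 1.0; 52 16.0; 56 21.0; 60 28.0; 64 27.0; 68 27.0; 72 5.0; 76 3.0; 80 2.0; 84 1.0; 88 1.0; 92 2.0; 96 2.0; 100 -0.0; 104 1.0; 108 1.0; 112 1.0; 116 -0.0; 120 -1.0; 124 -1.0; 128 -1.0; 132 1.0; 136 0.0; scene blue mean [278.9 614.9] rect [209.2 622.5] [ 203.3 1086.9] 27.7 39
scene green mean [511.5 125.9] rect [454.4 125.3] [155.6  11.7] 0.6 29
scene meter mean [ 514.4 -391.9] rect [ 514.7 -392. ] [25.6 45.4] 68.3 122
scene lip mean [ 440.3 -216.2] rect [ 439.6 -215.2] [24.5 96.5] 13.4 197
scene lip mean [ 574.5 -185.2] rect [ 574.6 -183.9] [24.  97.5] 12.9 216
scene tray mean [522.8 134.9] rect [512.8 149.7] [199.2 159.8] 83.8 1103
scene stand mean [ 525.1 -399. ] rect [ 519.7 -393.9] [60.  85.7] 69.0 409
```

Call:
{"op": "apply_moves", "data": {
  "targets": [
    [1,0,0,0.015,0,0,0.0795],
    [1,0,0,0.015,0,0,0.0795],
    [1,0,0,0.015,0,0,0.0795],
    [1,0,0,0.015,0,0,0.0795],
    [1,0,0,0,0,0,0.0795],
    [1,0,0,0,0,0,0.0795],
    [1,0,0,0,0,0,0.0795],
    [1,0,0,0,0,0,0.0795],
    [1,0,0,0,0,0,0.0795],
    [1,0,0,0,0,0,0.0795],
    [1,0,0,0,0,0,0.0795],
    [1,0,0,0,0,0,0.0345]
  ],
  "newtons": 25
}}

```text
time_s: 1.1
tcp_pos: [0.2464, 0.6281, 0.185]
eef_rot: [180.0, -0.1, -103.6]
contact_force: [0.4, 0.6, -0.1]
gripper_width: 0.0878
gripper_force: 0.0
```

Call:
{"op": "apply_moves", "data": {
  "targets": [
    [1,0.0236,-0.0253,0.004,0,0,0],
    [1,0.0236,-0.0253,0.004,0,0,0],
    [1,0.0236,-0.0253,0.004,0,0,0],
    [1,0.0236,-0.0253,0.004,0,0,0],
    [1,0.0236,-0.0253,0.004,0,0,0],
    [1,0.0236,-0.0253,0.004,0,0,0],
    [1,0.0236,-0.0253,0.004,0,0,0],
    [1,0.0236,-0.0253,0.004,0,0,0],
    [1,0.0236,-0.0253,0.004,0,0,0],
    [1,0.0236,-0.0253,0.004,0,0,0],
    [1,0.0236,-0.0253,0.004,0,0,0],
    [1,0.0236,-0.0253,0.004,0,0,0],
    [1,0.0236,-0.0253,0.004,0,0,0],
    [1,0.0236,-0.0253,0.004,0,0,0],
    [1,0.0236,-0.0253,0.004,0,0,0],
    [1,0,0,0,0,0,0],
    [1,0,0,0,0,0,0]
  ]
}}

```text
time_s: 2.52
tcp_pos: [0.5353, 0.1949, 0.1248]
eef_rot: [179.9, -0.1, -103.4]
contact_force: [-1.0, 0.7, 0.1]
gripper_width: 0.0874
gripper_force: 0.0
```

```bash
cat >> h.py <<'E'
def delta(xy,z,yaw):
    from plant import get_state
    s=get_state();p=s["tcp_pos"];y0=np.radians(s["eef_rot"][2]);d=np.array([*xy,z])-p
    tx=d[0]*np.cos(y0)+d[1]*np.sin(y0);ty=d[0]*np.sin(y0)-d[1]*np.cos(y0)
    print("t",s["time_s"],"pos",p.round(4),"rot",s["eef_rot"].round(2),"F",s["contact_force"].round(1),"w",round(s["gripper_width"],4),"j6",s["joints"][5].round(1))
    print("tool delta",np.round([tx,ty,-d[2]],4),"az",round(-((yaw-s["eef_rot"][2]+180)%360-180)/90,4))
E
python3 -c "
from h import *
delta((.535,.1975),.036,-103.2)"
```

```text
t 2.5167 pos [0.5353 0.1949 0.1248] rot [ 1.7994e+02 -7.0000e-02 -1.0343e+02] F [-1.   0.7  0.1] w 0.0874 j6 -53.1
tool delta [-0.0024  0.0009  0.0888] az -0.0025
```

Call:
{"op": "apply_moves", "data": {
  "targets": [
    [0.7,-0.0024,0.0009,0.03,0,0,0],
    [0.7,0,0,0.03,0,0,0],
    [0.7,0,0,0.019,0,0,0],
    [0.7,0,0,0.01,0,0,0],
    [0.7,0,0,0,0,0,0],
    [0.4,0,0,0,0,0,0],
    [0.2,0,0,0,0,0,0],
    [0.2,0,0,0,0,0,0],
    [0.1,0,0,0,0,0,0],
    [0.1,0,0,0,0,0,0],
    [0.1,0,0,0,0,0,0]
  ]
}}

```text
time_s: 3.43
tcp_pos: [0.5348, 0.1996, 0.0372]
eef_rot: [-180.0, 0.1, -103.2]
contact_force: [0.1, -0.3, -0.5]
gripper_width: 0.0267
gripper_force: 0.0
```

```bash
python3 -c "
from h import *
y=np.array([-.223,.975])
delta(np.array([.4858,-.111])+.16*y,.036,-77.1)
from plant import capture
c=capture('top');cv2.imwrite('pics/grip.png',cv2.resize(c['frame'][150:290,190:390,::-1],None,fx=4,fy=4))
"
```

```text
t 3.4333 pos [0.5348 0.1996 0.0372] rot [-1.7996e+02  5.0000e-02 -1.0323e+02] F [ 0.1 -0.3 -0.5] w 0.0267 j6 -53.3
tool delta [0.1699 0.0471 0.0012] az -0.2903
```

View pics/grip.png

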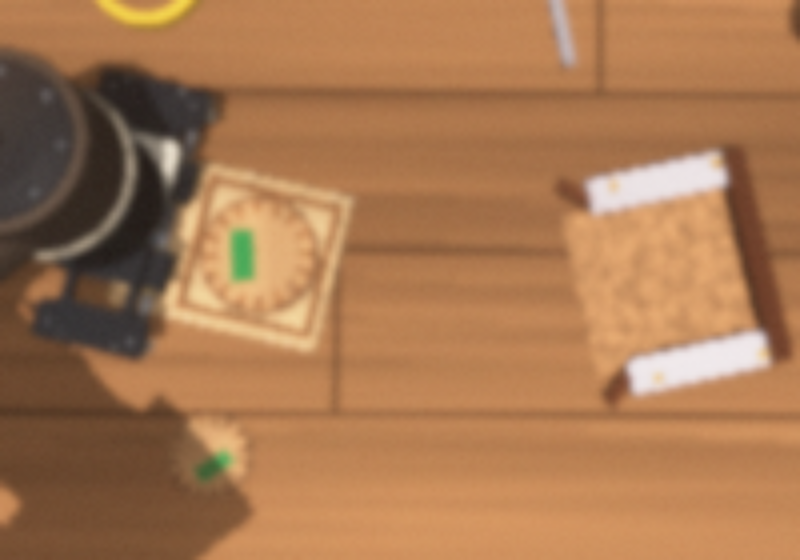

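The fingers straddle the blue grip at about (150,200), with the tray undisturbed and a clear path to the jig. I'll close and then turn the tray to the jig's yaw.

Call:
{"op": "apply_moves", "data": {
  "targets": [
    [0,0,0,0,0,0,0],
    [0,0,0,0,0,0,0],
    [0,0,0,0,0,0,0],
    [0,0,0,0,0,0,0],
    [0,0,0,0,0,0,-0.03],
    [0,0,0,0,0,0,-0.04],
    [0,0,0,0,0,0,-0.04],
    [0,0,0,0,0,0,-0.04],
    [0,0,0,0,0,0,-0.04],
    [0,0,0,0,0,0,-0.04],
    [0,0,0,0,0,0,-0.04],
    [0,0,0,0,0,0,-0.02],
    [0,0,0,0,0,0,0]
  ],
  "newtons": 25
}}

```text
time_s: 4.57
tcp_pos: [0.5346, 0.1993, 0.0371]
eef_rot: [-180.0, -0.0, -77.0]
contact_force: [-2.1, -1.4, 7.6]
gripper_width: 0.024
gripper_force: 25.0
```

```bash
python3 -c "
from h import *
y=np.array([-.223,.975])
delta(np.array([.4858,-.111])+.16*y,.036,-77.1)
"
```

```text
t 4.5667 pos [0.5346 0.1993 0.0371] rot [-1.800e+02 -1.000e-02 -7.701e+01] F [-2.1 -1.4  7.6] w 0.024 j6 -27.1
tool delta [0.1314 0.117  0.0011] az 0.001
```

Call:
{"op": "apply_moves", "data": {
  "targets": [
    [0,0.008,0.007,-0.001,0,0,0],
    [0,0.0145,0.013,0,0,0,0],
    [0,0.0145,0.013,0,0,0,0],
    [0,0.0145,0.013,0,0,0,0],
    [0,0.0145,0.013,0,0,0,0],
    [0,0.0145,0.013,0,0,0,0],
    [0,0.0145,0.013,0,0,0,0],
    [0,0.0145,0.013,0,0,0,0],
    [0,0.0145,0.013,0,0,0,0],
    [0,0.0145,0.013,0,0,0,0],
    [0,0,0,0,0,0,0],
    [0,0,0,0,0,0,0]
  ]
}}

```text
time_s: 5.57
tcp_pos: [0.4433, 0.0353, 0.0374]
eef_rot: [179.9, -0.0, -77.2]
contact_force: [0.0, 0.6, -4.0]
gripper_width: 0.024
gripper_force: 25.0
```

Run:
```python
from h import *
from plant import capture
y=np.array([-.223,.975])
delta(np.array([.4858,-.111])+.16*y,.036,-77.1)
c=capture('top');P=cloud(c);np.savez('pics/t1.npz',**c)
cv2.imwrite('pics/t1.png',cv2.resize(c['frame'][150:270,230:400,::-1],None,fx=4,fy=4))
for s in (0,1):
    m=mask(c,"alu")&(P[...,2]<.03)&((P[...,0]>.5)==s)&(P[...,0]>.38)&(P[...,0]<.63)&(P[...,1]>-.27)&(P[...,1]<-.13)
    p=ray(c,np.argwhere(m)[:,::-1],.022)[:,:2]*1000;print(p.mean(0))
```

```text
t 5.5667 pos [0.4433 0.0353 0.0374] rot [ 1.7994e+02 -1.0000e-02 -7.7230e+01] F [ 0.   0.6 -4. ] w 0.024 j6 -17.3
tool delta [-0.0079 -0.0088  0.0014] az -0.0015
[ 437.56917212 -213.14886995]
[ 572.53244324 -183.43162221]
```

View pics/t1.png

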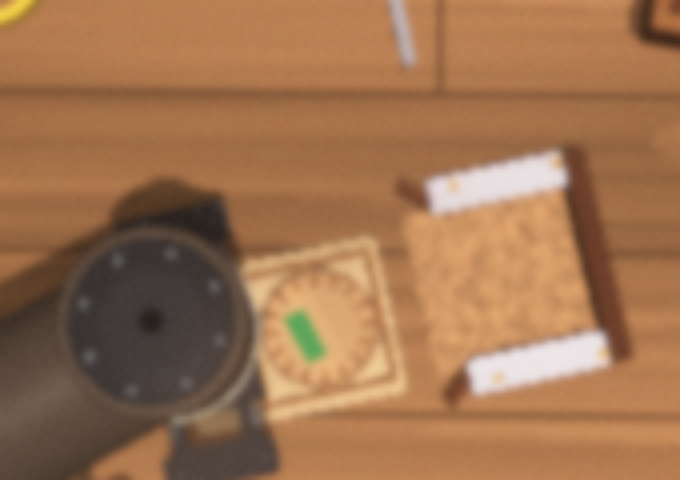

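Rosette strip is at crop (305,337). The tray's leading corners are at (375,237) and (405,388), square to the jig but offset sideways. I'll compute the lateral error.

Run:
```python
from h import *
c=dict(np.load('pics/t1.npz'))
a=np.radians(12.8);xj=np.array([np.cos(a),np.sin(a)]);yj=np.array([-np.sin(a),np.cos(a)])
mid=np.array([.50505,-.1983])
q=ray(c,np.array([[375,237],[405,388],[244,262],[266,418]])/4+[230,150],.010)[:,:2]
print(q,"lat",(q-mid)@xj,"lon",(q-mid)@yj)
for i,j in((0,1),(2,3)): d=q[i]-q[j];print(np.hypot(*d),np.degrees(np.arctan2(d[1],d[0])))
print("tcp lat/lon",(np.array([.4433,.0353])-mid)@xj,(np.array([.4433,.0353])-mid)@yj)
```

```text
[[ 0.53055322 -0.0932717 ]
 [ 0.4165314  -0.11624279]
 [ 0.51080926  0.00605748]
 [ 0.3936285  -0.01192093]] lat [ 0.04813831 -0.0681392   0.05089124 -0.0673606 ] lon [0.09676808 0.0996292  0.19800311 0.20643269]
0.11631270760829229 11.390464054574922
0.11855190923232028 8.722564332026916
tcp lat/lon -0.008461743584460939 0.2414755088937817
```

Call:
{"op": "apply_moves", "data": {
  "targets": [
    [0,0.004,-0.0045,0,0,0,0],
    [0,0.008,-0.0045,0,0,0,0],
    [0,0.004,0,0,0,0,0],
    [0,0,0,0,0,0,0]
  ]
}}

```text
time_s: 5.95
tcp_pos: [0.4576, 0.0227, 0.0373]
eef_rot: [180.0, -0.0, -77.2]
contact_force: [0.4, -0.6, -4.7]
gripper_width: 0.0239
gripper_force: 25.0
```

```bash
cat > m.py <<'E'
from h import *
from plant import capture,get_state
a=np.radians(12.8);xj=np.array([np.cos(a),np.sin(a)]);yj=np.array([-np.sin(a),np.cos(a)]);mid=np.array([.50505,-.1983])
def meas():
    c=capture('top');h=hsv(c)
    # jig-aligned rectified view 1 px = 0.5 mm at z=.01 : rows lat +80..-80, cols lon 220..-80
    u=[]
    K,T=c["camera_matrix"],c["T"]
    src=[(.08,.22),(.08,-.08),(-.08,-.08),(-.08,.22)]
    for la,lo in src:
        w=np.r_[mid+la*xj+lo*yj,.010];p=K@(T[:3,:3].T@(w-T[:3,3]));u.append(p[:2]/p[2])
    H=cv2.getPerspectiveTransform(np.float32(u),np.float32([(0,0),(600,0),(600,320),(0,320)]))
    return c,cv2.warpPerspective(c["frame"],H,(600,320),flags=cv2.INTER_CUBIC)
E
python3 - <<'E'
from m import *
delta((.4858,-.111),.036,-77.2)
c,im=meas();cv2.imwrite('pics/r1.png',im[:,:,::-1])
E
```

```text
t 5.95 pos [0.4576 0.0227 0.0373] rot [ 1.7998e+02 -1.0000e-02 -7.7150e+01] F [ 0.4 -0.6 -4.7] w 0.0239 j6 -14.8
tool delta [0.1366 0.0022 0.0013] az 0.0005
```

View pics/r1.png

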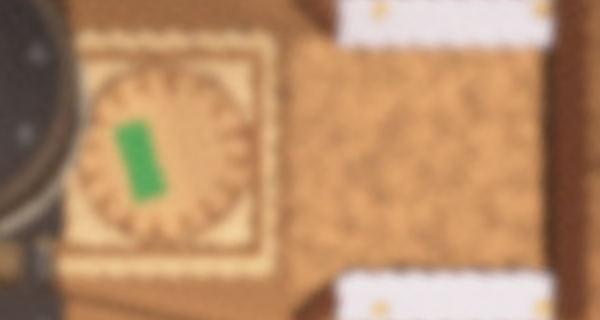

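Call:
{"op": "apply_moves", "data": {
  "targets": [
    [0,0.004,0.0025,0.0006,0,0,0],
    [0,0.008,0,0,0,0,0],
    [0,0.008,0,0,0,0,0],
    [0,0.008,0,0,0,0,0],
    [0,0.008,0,0,0,0,0],
    [0,0.008,0,0,0,0,0],
    [0,0.008,0,0,0,0,0],
    [0,0.008,0,0,0,0,0],
    [0,0.004,0,0,0,0,0],
    [0,0,0,0,0,0,0]
  ]
}}

```text
time_s: 6.83
tcp_pos: [0.469, -0.0408, 0.0371]
eef_rot: [-180.0, -0.0, -77.2]
contact_force: [0.8, -2.3, 0.6]
gripper_width: 0.0242
gripper_force: 25.0
```

Run:
```python
from m import *
delta((.4858,-.111),.036,-77.2)
```

```text
t 6.8333 pos [ 0.469  -0.0408  0.0371] rot [-1.800e+02 -2.000e-02 -7.717e+01] F [ 0.8 -2.3  0.6] w 0.0242 j6 -6.3
tool delta [ 0.0722 -0.0008  0.0011] az 0.0003
```

Free sliding inside the slot mouth with no side force. I'll continue until just short of the stop.

Call:
{"op": "apply_moves", "data": {
  "targets": [
    [0,0.006,0,0,0,0,0],
    [0,0.008,0,0,0,0,0],
    [0,0.008,0,0,0,0,0],
    [0,0.008,0,0,0,0,0],
    [0,0.008,0,0,0,0,0],
    [0,0.008,0,0,0,0,0],
    [0,0.008,0,0,0,0,0],
    [0,0.006,0,0,0,0,0],
    [0,0.003,0,0,0,0,0],
    [0,0,0,0,0,0,0],
    [0,0,0,0,0,0,0]
  ]
}}

```text
time_s: 7.75
tcp_pos: [0.483, -0.1019, 0.0371]
eef_rot: [-180.0, -0.0, -77.1]
contact_force: [1.3, -4.5, 2.8]
gripper_width: 0.0237
gripper_force: 25.0
```

Run:
```python
from m import *
delta((.4858,-.111),.036,-77.2)
```

```text
t 7.75 pos [ 0.483  -0.1019  0.0371] rot [-1.7999e+02 -4.0000e-02 -7.7140e+01] F [ 1.3 -4.5  2.8] w 0.0237 j6 1.8
tool delta [ 0.0095 -0.0007  0.0011] az 0.0007
```

Call:
{"op": "apply_moves", "data": {
  "targets": [
    [0,0.002,0,0,0,0,0],
    [0,0.002,0,0,0,0,0],
    [0,0.002,0,0,0,0,0],
    [0,0.001,0,0,0,0,0],
    [0,0,0,0,0,0,0]
  ]
}}

```text
time_s: 8.17
tcp_pos: [0.4844, -0.1076, 0.0371]
eef_rot: [-180.0, 0.0, -77.1]
contact_force: [-1.9, 3.2, 5.0]
gripper_width: 0.0237
gripper_force: 25.0
```

Call:
{"op": "apply_moves", "data": {
  "targets": [
    [0,0.001,0,0,0,0,0],
    [0,0,0,0,0,0,0]
  ]
}}

```text
time_s: 8.33
tcp_pos: [0.4846, -0.1086, 0.0371]
eef_rot: [-180.0, 0.0, -77.1]
contact_force: [-1.5, 4.2, 5.6]
gripper_width: 0.0237
gripper_force: 25.0
```

Call:
{"op": "apply_moves", "data": {
  "targets": [
    [0,0.001,0,0,0,0,0],
    [0,0,0,0,0,0,0]
  ]
}}

```text
time_s: 8.5
tcp_pos: [0.4848, -0.1095, 0.037]
eef_rot: [-180.0, 0.0, -77.1]
contact_force: [-1.2, 4.2, 4.9]
gripper_width: 0.0241
gripper_force: 25.0
```

Still no stop contact, only about 4 N of drag. I'll carry on in 1 mm steps.

Call:
{"op": "apply_moves", "data": {
  "targets": [
    [0,0.001,0,0,0,0,0],
    [0,0,0,0,0,0,0]
  ]
}}

```text
time_s: 8.67
tcp_pos: [0.485, -0.1106, 0.0371]
eef_rot: [-180.0, 0.0, -77.1]
contact_force: [-1.2, 4.0, 5.3]
gripper_width: 0.0236
gripper_force: 25.0
```

Call:
{"op": "apply_moves", "data": {
  "targets": [
    [0,0.001,0,0,0,0,0],
    [0,0,0,0,0,0,0]
  ]
}}

```text
time_s: 8.83
tcp_pos: [0.4851, -0.111, 0.0371]
eef_rot: [-180.0, 0.0, -77.1]
contact_force: [-2.9, 9.7, 7.0]
gripper_width: 0.024
gripper_force: 25.0
```

Call:
{"op": "apply_moves", "data": {
  "targets": [
    [0,0.001,0,0,0,0,0],
    [0,0,0,0,0,0,0]
  ]
}}

```text
time_s: 9.0
tcp_pos: [0.485, -0.1112, 0.037]
eef_rot: [-180.0, 0.1, -77.1]
contact_force: [-5.0, 17.4, 10.0]
gripper_width: 0.0241
gripper_force: 25.0
```

The stop is reached: force climbs 8 N per mm at the expected home position. I'll release and lift.

Call:
{"op": "apply_moves", "data": {
  "targets": [
    [0,0,0,0,0,0,0],
    [0.5,0,0,0,0,0,0],
    [0.5,0,0,0,0,0,0],
    [0.5,0,0,0,0,0,0],
    [0.5,0,0,0,0,0,0],
    [0.5,0,0,0,0,0,0],
    [0.5,0,0,-0.01,0,0,0],
    [0.5,0,0,-0.03,0,0,0],
    [0.5,0,0,-0.04,0,0,0],
    [0.5,0,0,-0.04,0,0,0],
    [0.7,0,0,-0.04,0,0,0],
    [0.7,0,0,-0.02,0,0,0],
    [0.7,-0.03,0,0,0,0,0],
    [0.7,-0.04,0,0,0,0,0],
    [0.7,-0.04,0,0,0,0,0],
    [0.7,0,0,0,0,0,0]
  ]
}}

```text
time_s: 10.33
tcp_pos: [0.46, -0.0013, 0.2174]
eef_rot: [-179.9, 0.1, -76.9]
contact_force: [-1.1, 0.3, 0.1]
gripper_width: 0.0613
gripper_force: 0.0
```

Run:
```python
from m import *
delta((.5088+.002,-.3867-.002),.22,-21.5)
c,im=meas();np.savez('pics/t2.npz',**c);cv2.imwrite('pics/r2.png',im[:,:,::-1])
```

```text
t 10.3333 pos [ 0.46   -0.0013  0.2174] rot [-1.7991e+02  6.0000e-02 -7.6920e+01] F [-1.1  0.3  0.1] w 0.0613 j6 -11.3
tool delta [ 0.3888  0.0382 -0.0026] az -0.6158
```

View pics/r2.png

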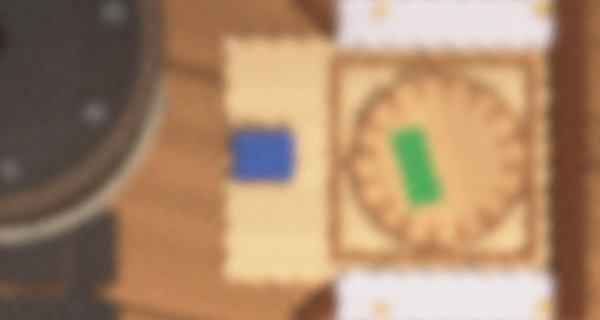

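The tray is home: its right edge meets the stop at column ~548 under both lips, the grip is at (263,156), and the strip is at (416,165). Now to the meter.

Call:
{"op": "apply_moves", "data": {
  "targets": [
    [0.7,0,0,0,0,0,-0.077],
    [0.7,0,0,0,0,0,-0.077],
    [0.7,0,0,0,0,0,-0.077],
    [0.7,0,0,0,0,0,-0.077],
    [0.7,0,0,0,0,0,-0.077],
    [0.7,0,0,0,0,0,-0.077],
    [0.7,0,0,0,0,0,-0.077],
    [0.7,0,0,0,0,0,-0.077],
    [0.7,0.0171,0.0311,0,0,0,0],
    [0.7,0.0171,0.0311,0,0,0,0],
    [0.7,0.0171,0.0311,0,0,0,0],
    [0.7,0.0171,0.0311,0,0,0,0],
    [0.7,0.0171,0.0311,0,0,0,0],
    [0.7,0.0171,0.0311,0,0,0,0],
    [0.7,0.0171,0.0311,0,0,0,0],
    [0.7,0.0171,0.0311,0,0,0,0],
    [0.7,0.0171,0.0311,0,0,0,0],
    [0.7,0.0171,0.0311,0,0,0,0],
    [0.7,0.0171,0.0311,0,0,0,0],
    [0.7,0,0,0,0,0,0]
  ]
}}

```text
time_s: 12.05
tcp_pos: [0.5084, -0.3991, 0.2153]
eef_rot: [179.9, 0.1, -21.9]
contact_force: [0.5, 0.3, 0.4]
gripper_width: 0.0609
gripper_force: 0.0
```

Run:
```python
from m import *
delta((.51,-.3885),.086,-21.7)
for n in("top","scene"):
    c=capture(n);P=cloud(c)
    m=mask(c,"green")&(abs(P[...,0]-.5)<.08)&(abs(P[...,1]+.17)<.08)
    if m.any():
        p=ray(c,np.argwhere(m)[:,::-1],.026)[:,:2]*1000;r=cv2.minAreaRect(p.astype(np.float32));print(n,p.mean(0),r,np.degrees(np.arctan2(*np.linalg.eigh(np.cov(p.T))[1][::-1,1])))
```

```text
t 12.05 pos [ 0.5084 -0.3991  0.2153] rot [ 1.7992e+02  1.0000e-01 -2.1940e+01] F [0.5 0.3 0.4] w 0.0609 j6 88.9
tool delta [-0.0025 -0.0104  0.1293] az -0.0026
top [ 495.78052536 -186.68460982] ((497.98681640625, -184.43301391601562), (29.58041000366211, 14.974227905273438), 45.022125244140625) -154.59389300397333
scene [ 499.8687765  -186.41101813] ((499.8590393066406, -186.3994598388672), (35.53496551513672, 12.42660140991211), 28.846153259277344) -150.42675477933307
```

Call:
{"op": "apply_moves", "data": {
  "targets": [
    [0.7,-0.0025,-0.0104,0,0,0,0],
    [0.7,0,0,0,0,0,0],
    [0.7,0,0,0.03,0,0,0],
    [0.7,0,0,0.03,0,0,0],
    [0.7,0,0,0.03,0,0,0],
    [0.7,0,0,0.025,0,0,0],
    [0.7,0,0,0.014,0,0,0],
    [0.7,0,0,0,0,0,0],
    [0.4,0,0,0,0,0,0],
    [0.3,0,0,0,0,0,0],
    [0.3,0,0,0,0,0,0],
    [0.2,0,0,0,0,0,0],
    [0.2,0,0,0,0,0,0],
    [0,0,0,0,0,0,0],
    [0,0,0,0,0,0,0],
    [0,0,0,0,0,0,0],
    [0,0,0,0,0,0,0],
    [0,0,0,0,0,0,0]
  ],
  "newtons": 25
}}

```text
time_s: 13.65
tcp_pos: [0.5105, -0.3848, 0.0888]
eef_rot: [179.8, -0.1, -21.7]
contact_force: [-2.8, -12.1, 0.0]
gripper_width: 0.0261
gripper_force: 24.8
```

Run:
```python
from m import *
delta((.51,-.3885),.086,-21.7)
c=dict(np.load('pics/t2.npz'));P=cloud(c)
m=mask(c,"green")&(abs(P[...,0]-.5)<.08)&(abs(P[...,1]+.17)<.08)
p=ray(c,np.argwhere(m)[:,::-1],.026)[:,:2]*1000;r=cv2.minAreaRect(p.astype(np.float32));print(p.mean(0),r,np.degrees(np.arctan2(*np.linalg.eigh(np.cov(p.T))[1][::-1,1])))
c=capture("scene");cv2.imwrite("pics/g2.png",cv2.resize(c["frame"][150:310,140:340,::-1],None,fx=3,fy=3,interpolation=2))
```

```text
t 13.65 pos [ 0.5105 -0.3848  0.0888] rot [ 1.7985e+02 -7.0000e-02 -2.1670e+01] F [ -2.8 -12.1   0. ] w 0.0261 j6 87.7
tool delta [0.0009 0.0036 0.0028] az 0.0003
[ 498.05664912 -185.33911814] ((498.3012390136719, -185.46099853515625), (34.87391662597656, 13.493791580200195), 30.867868423461914) -149.78672089221678
```

View pics/g2.png

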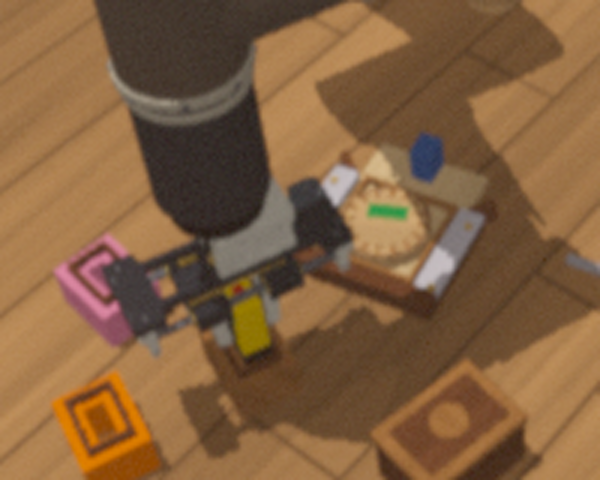

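The meter is gripped at crop (250,325) with the tray home beyond it at (385,215). A side load against the fence remains, so I'll relieve it by 1.5 mm before lifting.

Call:
{"op": "apply_moves", "data": {
  "targets": [
    [0,0,0.0015,0,0,0,0],
    [0,0,0,-0.005,0,0,0],
    [0,0,0,-0.01,0,0,0],
    [0,0,0,-0.02,0,0,0],
    [0,0,0,-0.02,0,0,0],
    [0,0,0,-0.03,0,0,0],
    [0,0,0,-0.02,0,0,0],
    [0,0,0,0,0,0,0],
    [0,0,0,0,0,0,0]
  ],
  "newtons": 30
}}

```text
time_s: 14.45
tcp_pos: [0.5108, -0.3837, 0.1943]
eef_rot: [-180.0, -0.1, -21.7]
contact_force: [0.0, -0.1, -2.5]
gripper_width: 0.0256
gripper_force: 29.9
```

Run:
```python
from m import *
delta((.499,-.1859),.19,30)
s=get_state();x,y,z=s["tcp_pos"]
for n in("top","scene"):
    c=capture(n);P=cloud(c)
    m=mask(c,"yellow")&(abs(P[...,0]-x)<.06)&(abs(P[...,1]-y)<.06)
    q=P[m];print(n,m.sum(),"zmax",np.percentile(q[:,2],[2,50,98]).round(4),"med",np.median(q,0).round(4))
```

```text
t 14.45 pos [ 0.5108 -0.3837  0.1943] rot [-1.7996e+02 -1.5000e-01 -2.1700e+01] F [ 0.  -0.1 -2.5] w 0.0256 j6 87.8
tool delta [-0.084  -0.1794  0.0043] az -0.5744Traceback (most recent call last):
  File "<stdin>", line 7, in <module>
    return _quantile_unchecked(
        a, q, axis, out, overwrite_input, method, keepdims, weights)
    return _ureduce(a,
                    func=_quantile_ureduce_func,
    ...<5 lines>...
                    overwrite_input=overwrite_input,
                    method=method)
    r = func(a, **kwargs)
    result = _quantile(arr,
                       quantiles=q,
    ...<2 lines>...
                       out=out,
                       weights=wgt)
    slices_having_nans = np.isnan(arr[-1, ...])
                                  ~~~^^^^^^^^^
IndexError: index -1 is out of bounds for axis 0 with size 0
```

Call:
{"op": "apply_moves", "data": {
  "targets": [
    [0,0,0,0,0,0,-0.0718],
    [0,0,0,0,0,0,-0.0718],
    [0,0,0,0,0,0,-0.0718],
    [0,0,0,0,0,0,-0.0718],
    [0,0,0,0,0,0,-0.0718],
    [0,0,0,0,0,0,-0.0718],
    [0,0,0,0,0,0,-0.0718],
    [0,0,0,0,0,0,-0.0718],
    [0,0.01267,-0.0253,0,0,0,0],
    [0,0.01267,-0.0253,0,0,0,0],
    [0,0.01267,-0.0253,0,0,0,0],
    [0,0.01267,-0.0253,0,0,0,0],
    [0,0.01267,-0.0253,0,0,0,0],
    [0,0.01267,-0.0253,0,0,0,0],
    [0,0.01267,-0.0253,0,0,0,0],
    [0,0,0,0.03,0,0,0],
    [0,0,0,0.03,0,0,0],
    [0,0,0,0.016,0,0,0],
    [0,0,0,0,0,0,0],
    [0,0,0,0,0,0,0]
  ]
}}

```text
time_s: 16.17
tcp_pos: [0.4974, -0.186, 0.1156]
eef_rot: [-179.9, 0.2, 30.0]
contact_force: [0.4, -0.1, -2.2]
gripper_width: 0.0258
gripper_force: 29.9
```

Run:
```python
from m import *
delta((.499,-.1859),.1048,30)
c=capture("scene");np.savez("pics/s3.npz",**c)
cv2.imwrite("pics/s3.png",cv2.resize(c["frame"][140:260,210:330,::-1],None,fx=5,fy=5,interpolation=2))
s=get_state();x,y,z=s["tcp_pos"]
P=cloud(c);m=mask(c,"yellow")&(abs(P[...,0]-x)<.06)&(abs(P[...,1]-y)<.06);print(m.sum(),np.median(P[m],0))
# project expected pin tips & strip corners
K,T=c["camera_matrix"],c["T"]
def pr(w): q=K@(T[:3,:3].T@(np.array(w)-T[:3,3]));return ((q[:2]/q[2]-[210,140])*5).round(0)
t=np.array([np.cos(np.radians(30)),.5])
for d in(-.01,0,.01): print("tip",pr([x+d*t[0],y+d*t[1],z-.0738]),"foot on strip",pr([x+d*t[0],y+d*t[1],.026]))
for d in(-.022,.022):print("case bottom edge",pr([x+d*t[0],y+d*t[1],z-.0438]),"top",pr([x+d*t[0],y+d*t[1],z+.034]))
```

```text
t 16.1667 pos [ 0.4974 -0.186   0.1156] rot [-179.89    0.2    30.01] F [ 0.4 -0.1 -2.2] w 0.0258 j6 119.4
tool delta [0.0015 0.0007 0.0108] az 0.0002
0 [nan nan nan]
tip [273. 379.] foot on strip [276. 397.]
tip [290. 380.] foot on strip [292. 399.]
tip [307. 382.] foot on strip [309. 401.]
case bottom edge [249. 343.] top [237. 249.]
case bottom edge [325. 350.] top [316. 256.]
  return _methods._mean(a, axis=axis, dtype=dtype,
  ret = um.true_divide(
```

View pics/s3.png

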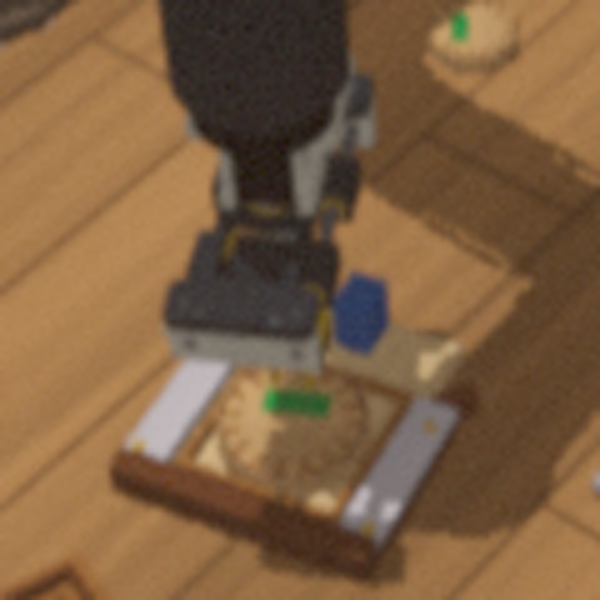

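The finger hides most of the meter. A sliver of yellow case shows at (322,335) and brass pin ends at about (305,380), just above the strip, which spans (264–330, 403). I'll read those edges numerically.

Run:
```python
from h import *
c=dict(np.load("pics/s3.npz"));f=c["frame"].astype(int)
for v in range(200,224):
    print(v,(v+.5-140)*5,*["%3d/%3d/%3d"%tuple(f[v,u]) for u in range(262,280)])
print("crop x",[(u+.5-210)*5 for u in range(262,280)])
```

```text
200 302.5  64/ 59/ 60  60/ 56/ 54  62/ 57/ 56  63/ 60/ 58  63/ 59/ 57  64/ 60/ 61  61/ 59/ 57  64/ 61/ 60  65/ 60/ 59  65/ 61/ 62  61/ 54/ 55  68/ 58/ 51  77/ 63/ 36  67/ 54/ 41  52/ 52/ 59  52/ 61/ 87  51/ 61/ 93  49/ 62/ 94
201 307.5  58/ 54/ 55  64/ 57/ 56  66/ 62/ 63  63/ 60/ 58  65/ 58/ 58  62/ 56/ 56  64/ 62/ 62  69/ 63/ 64  64/ 58/ 59  65/ 59/ 59  61/ 55/ 57  67/ 57/ 50  81/ 65/ 37  82/ 70/ 48  72/ 66/ 69  52/ 61/ 87  51/ 63/ 94  48/ 62/ 94
202 312.5  65/ 60/ 62  64/ 62/ 58  69/ 60/ 61  69/ 62/ 61  63/ 58/ 59  64/ 61/ 61  72/ 66/ 67  74/ 70/ 69  65/ 63/ 63  65/ 60/ 59  61/ 57/ 55  76/ 64/ 46 100/ 83/ 33 108/ 92/ 52  88/ 81/ 75  60/ 65/ 87  47/ 57/ 90  46/ 60/ 92
203 317.5  59/ 53/ 52  65/ 62/ 63  77/ 73/ 72  74/ 69/ 67  67/ 63/ 61  69/ 59/ 62  68/ 62/ 61  71/ 65/ 64  68/ 63/ 64  60/ 56/ 54  59/ 54/ 48  80/ 68/ 38 109/ 89/ 26 112/ 91/ 47  96/ 84/ 74  63/ 68/ 88  51/ 58/ 91  50/ 61/ 91
204 322.5  61/ 54/ 57  66/ 60/ 61  80/ 75/ 76  77/ 72/ 73  72/ 66/ 65  65/ 59/ 58  65/ 61/ 61  67/ 61/ 63  65/ 57/ 56  63/ 57/ 54  66/ 57/ 51  90/ 76/ 42 113/ 93/ 34 107/ 86/ 42  97/ 83/ 71  65/ 6
[... 3757 characters left out ...]
90/ 44  55/ 92/ 48  50/ 91/ 46  48/ 90/ 46  48/ 88/ 40  77/ 92/ 47 118/100/ 65 129/102/ 67 121/ 88/ 60 119/ 88/ 56
222 412.5 170/157/ 99 148/147/ 90 118/120/ 71  98/ 99/ 54  96/ 96/ 57  91/ 95/ 57  85/ 94/ 53  81/ 93/ 51  76/ 91/ 50  74/ 94/ 50  70/ 95/ 49  66/ 93/ 49  66/ 92/ 49  92/ 96/ 59 121/ 98/ 64 129/ 99/ 67 129/ 97/ 63 126/ 93/ 61
223 417.5 190/157/107 183/152/102 162/131/ 89 139/112/ 75 129/104/ 65 119/ 99/ 62 114/ 98/ 64 112/ 97/ 64 113/101/ 65 106/ 98/ 60  98/ 92/ 54  98/ 97/ 59  96/ 95/ 57 107/ 94/ 58 127/101/ 68 134/104/ 69 127/ 98/ 65 128/ 96/ 65
crop x [262.5, 267.5, 272.5, 277.5, 282.5, 287.5, 292.5, 297.5, 302.5, 307.5, 312.5, 317.5, 322.5, 327.5, 332.5, 337.5, 342.5, 347.5]
```

The pin ends read at crop x 275 and 308, against 275 and 309 predicted from the TCP, so the meter is centred in the grip. I'll nudge onto the strip's centre and descend.

Call:
{"op": "apply_moves", "data": {
  "targets": [
    [0,0.0015,0.0008,0,0,0,0],
    [0,0,0,0.005,0,0,0],
    [0,0,0,0.005,0,0,0],
    [0,0,0,0.003,0,0,0],
    [0,0,0,0,0,0,0],
    [0,0,0,0,0,0,0]
  ]
}}

```text
time_s: 16.72
tcp_pos: [0.5, -0.1861, 0.1038]
eef_rot: [-180.0, 0.0, 30.0]
contact_force: [-0.5, 1.8, -1.6]
gripper_width: 0.0255
gripper_force: 29.9
```

Call:
{"op": "apply_moves", "data": {
  "targets": [
    [0,0,0,0.002,0,0,0],
    [0,0,0,0.002,0,0,0],
    [0,0,0,0,0,0,0],
    [0,0,0,0,0,0,0],
    [0,0,0,0,0,0,0]
  ]
}}

```text
time_s: 17.13
tcp_pos: [0.5002, -0.186, 0.1]
eef_rot: [180.0, -0.0, 30.0]
contact_force: [0.3, -0.8, -1.7]
gripper_width: 0.0258
gripper_force: 29.9
```

Call:
{"op": "apply_moves", "data": {
  "targets": [
    [0,-0.0008,-0.0004,-0.001,0,0,0],
    [0,0,0,0,0,0,0],
    [0,0,0,0.002,0,0,0],
    [0,0,0,0.002,0,0,0],
    [0,0,0,0.001,0,0,0],
    [0,0,0,0,0,0,0],
    [0,0,0,0,0,0,0],
    [0,0,0,0,0,0,0]
  ]
}}

```text
time_s: 17.8
tcp_pos: [0.4996, -0.1861, 0.0962]
eef_rot: [180.0, -0.0, 30.0]
contact_force: [1.8, 0.1, 2.1]
gripper_width: 0.0259
gripper_force: 29.9
```

Run:
```python
from m import *
for n in("top","scene"):
  c=capture(n);P=cloud(c)
  m=mask(c,"green")&(abs(P[...,0]-.5)<.06)&(abs(P[...,1]+.186)<.05)
  if m.sum()>3:
    p=ray(c,np.argwhere(m)[:,::-1],.026)[:,:2];print(n,m.sum(),p.mean(0),p.min(0),p.max(0))
delta((.4992,-.186),.0923,30)
```

```text
scene 12 [ 0.49422869 -0.19141724] [ 0.48350873 -0.19928232] [ 0.5048385  -0.18409838]
t 17.9 pos [ 0.4996 -0.1861  0.0962] rot [ 1.7998e+02 -3.0000e-02  3.0020e+01] F [0.1 1.1 1.1] w 0.0257 j6 119.4
tool delta [-0.0003 -0.0003  0.0039] az 0.0002
```

Call:
{"op": "apply_moves", "data": {
  "targets": [
    [0,0,0,0.001,0,0,0],
    [0,0,0,0.001,0,0,0],
    [0,0,0,0.001,0,0,0],
    [0,0,0,0.0008,0,0,0],
    [0,0,0,0,0,0,0],
    [0,0,0,0,0,0,0],
    [0,0,0,0,0,0,0],
    [0,0,0,0,0,0,0]
  ]
}}

```text
time_s: 18.57
tcp_pos: [0.4996, -0.1861, 0.0923]
eef_rot: [180.0, -0.0, 30.0]
contact_force: [0.8, 0.1, 4.3]
gripper_width: 0.0264
gripper_force: 29.9
```

Run:
```python
from m import *
F=[]
for i in range(6):
    c=capture("scene");F.append(get_state()["contact_force"])
print(np.mean(F,0));delta((.4992,-.186),.0923,30)
f=c["frame"][180:240,240:310,::-1];t=capture("top")["frame"][150:270,290:420,::-1]
cv2.imwrite("pics/fin.png",cv2.resize(f,(700,600),interpolation=cv2.INTER_CUBIC))
```

```text
[ 1.32429156 -0.24958139  4.35746394]
t 18.8667 pos [ 0.4995 -0.1861  0.0923] rot [ 1.7998e+02 -2.0000e-02  3.0010e+01] F [ 1.8 -0.4  4.9] w 0.0259 j6 119.4
tool delta [-0.0002 -0.0003 -0.    ] az 0.0001
```

View pics/fin.png

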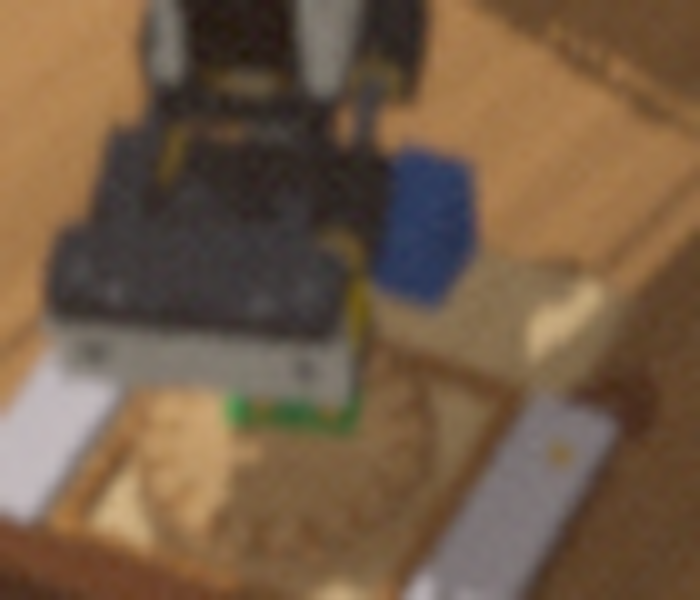

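The final view shows both brass pins at (262,405) and (325,407), centred on the strip, which spans x 228–355. The press is about 6.5 N with roughly 7.5 mm of sinkage, so I'm handing it in.

```bash
python3 -c "
from plant import *
print(close_job())"
```

```text
the job is handed in; nothing more can be done
None
```

The tray is home against the back stop and released, and the meter is held upright on the rosette with both pins on the green strip at about 6.5 N and roughly half sunk; I handed the job in at 18.9 s without seeing the verdict.

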